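# Find the packed gift box by its weight

### The job

Three identical closed gift boxes stand on the stall's counter; only one has the cast-iron figure in it, the other two are empty. Lift them one after another to feel which is the heavy one, setting each empty box back upright where it stood, and set the heavy one down gently, upright and flat on the floor of the free pocket of the wooden tray, next to the tiles. Do not disturb the other goods.

Things in the scene. Friction and masses are not known exactly. Their poses are not given: they have to be found in the camera images.
- box_1_center (a point): Centre (40 mm above the underside) of a closed cardboard gift box with slip-on lid and pale paper band, one of three that look identical. Outside 62 (x) x 86 (y) x 80 mm high, smooth upright sides; z up, x across the short width (grasp across it), y along the length. Which one is heavy changes every time and cannot be seen.
- box_2_center (a point): Centre (40 mm above the underside) of a closed cardboard gift box with slip-on lid and pale paper band, one of three that look identical. Outside 62 (x) x 86 (y) x 80 mm high, smooth upright sides; z up, x across the short width (grasp across it), y along the length. Which one is heavy changes every time and cannot be seen.
- box_3_center (a point): Centre (40 mm above the underside) of a closed cardboard gift box with slip-on lid and pale paper band, one of three that look identical. Outside 62 (x) x 86 (y) x 80 mm high, smooth upright sides; z up, x across the short width (grasp across it), y along the length. Which one is heavy changes every time and cannot be seen.
- box_1: The same gift box as box_1_center, origin at the centre of its underside, same axes. The box with the cast-iron figure weighs 0.47 to 0.70 kg in all, an empty one about 0.13 kg; the contents can shift a few mm inside.
- box_2: The same gift box as box_2_center, origin at the centre of its underside, same axes. The box with the cast-iron figure weighs 0.47 to 0.70 kg in all, an empty one about 0.13 kg; the contents can shift a few mm inside.
- box_3: The same gift box as box_3_center, origin at the centre of its underside, same axes. The box with the cast-iron figure weighs 0.47 to 0.70 kg in all, an empty one about 0.13 kg; the contents can shift a few mm inside.
- tray_pocket (a point): Centre of the floor of the free pocket of the shallow wooden tray, 6 mm above the counter; axes along the tray's sides, z up. The pocket is 82 (x) x 106 (y) mm inside; its walls are 6 mm thick and rise 18 mm above this floor. A box fits with its width along x and its length along y, about 10 mm free all round. The second pocket, with the tiles, lies on the +x side.
- tray: The shallow wooden tray with two pockets, fixed to the counter, 176 (x) x 118 (y) x 24 mm high; origin on the counter under the centre of the free pocket, axes as tray_pocket.
- tiles_center (a point): Stack of two patterned glazed tiles, 56 x 56 x 16 mm, in the tray's second pocket; its centre. Leave alone.
- house_1_center (a point): Little terracotta house on a wooden disc, 72 mm across, 65 mm high; point on its axis 30 mm above the counter. Leave alone.
- house_2_center (a point): Little white house on a wooden disc, 72 mm across, 65 mm high; point on its axis 30 mm above the counter. Leave alone.
- candlestick_center (a point): Small blue ceramic candlestick, 64 mm across, 56 mm high; its centre. Leave alone.
- bangle_center (a point): Brass bangle lying flat, 68 mm across, 14 mm high; its centre. Leave alone.
- dish_center (a point): Small white dish, 84 mm across, 22 mm high; its centre. Leave alone.
Mind the look-alikes: they are no part of the job. Leave any pink or yellow look-alike of the box_2 alone.

How it is judged (in metres and radians):
On the way:
1. a gift box is lifted at least 20 mm clear of what it stands on (height (world z) of any of box_1_center, box_2_center, box_3_center above 0.06 m), for 0.1 s.
At the end, for the whole second after the job is handed in: The heavy box (pressing on the tray with over 3 N) is at rest in the free pocket: centre within 20 mm of the pocket's in x and y, 34 to 46 mm above its floor, tilt under 7 degrees. The two empty boxes are upright (within 7 degrees), centres within 40 mm of their starts (((x of box_1_center in the frame of tray_pocket between -0.02 and 0.02 m and y of box_1_center in the frame of tray_pocket between -0.02 and 0.02 m and z of box_1_center in the frame of tray_pocket between 0.034 and 0.046 m and angle between each of box_1_center, box_2_center, box_3_center's own z axis and vertical below 0.12 rad and contact force between box_1 and tray above 3 N and linear speed of box_1 below 0.02 m/s and distance of each of box_2_center, box_3_center from where it was at the start of the episode below 0.04 m) or (x of box_2_center in the frame of tray_pocket between -0.02 and 0.02 m and y of box_2_center in the frame of tray_pocket between -0.02 and 0.02 m and z of box_2_center in the frame of tray_pocket between 0.034 and 0.046 m and angle between each of box_2_center, box_1_center, box_3_center's own z axis and vertical below 0.12 rad and contact force between box_2 and tray above 3 N and linear speed of box_2 below 0.02 m/s and distance of each of box_1_center, box_3_center from where it was at the start of the episode below 0.04 m) or (x of box_3_center in the frame of tray_pocket between -0.02 and 0.02 m and y of box_3_center in the frame of tray_pocket between -0.02 and 0.02 m and z of box_3_center in the frame of tray_pocket between 0.034 and 0.046 m and angle between each of box_3_center, box_1_center, box_2_center's own z axis and vertical below 0.12 rad and contact force between box_3 and tray above 3 N and linear speed of box_3 below 0.02 m/s and distance of each of box_1_center, box_2_center from where it was at the start of the episode below 0.04 m))); the robot touches nothing.
It fails at once if a gift box is dropped or thrown (falls freely from more than about 15 mm) ((linear speed of box_1 above 0.5 m/s and contact force between box_1 and the fingers below 0.2 N) or (linear speed of box_2 above 0.5 m/s and contact force between box_2 and the fingers below 0.2 N) or (linear speed of box_3 above 0.5 m/s and contact force between box_3 and the fingers below 0.2 N)).
It fails at once if a gift box is rammed into the tray (more than 80 N between box and tray) (contact force between any of box_1, box_2, box_3 and tray above 80 N).
It fails at once if a gift box is tipped over (tilted more than 45 degrees) (angle between any of box_1_center, box_2_center, box_3_center's own z axis and vertical above 0.785 rad).
It fails at once if other goods are disturbed: the tiles, a little house, the candlestick, the bangle or the dish shifted by more than 40 mm (distance of any of tiles_center, house_1_center, house_2_center, candlestick_center, bangle_center, dish_center from where it was at the start of the episode above 0.04 m).
It also fails if it takes over 61 s, if anything falls off the work surface, if the arm or the gripper's body presses on something with over 40 N, if the wrist force passes 120 N, or if a joint passes its speed limit or range.

### The arm

A 6-joint arm with a two-finger parallel gripper is mounted at the origin on the work surface. World frame = base frame: x ahead of the robot, y to its left, z up, the work surface at z = 0. Lengths are in mm, angles in rad, forces in N, time in s.
With the tool pointing down it reaches from about 350 to 875 mm from the base axis. Payload 4.2 kg.
Tool frame: the origin (TCP) lies at the very end of the fingers, on their centre line; the grasp point (between the pads) lies 19 mm behind it; z points along the fingers, y is the line along which they close (so a half turn about z gives the same grasp; the last joint's range is limited). The gripper opens to 85 mm and grips with 20 to 120 N. Pads are 22 mm wide; open, the fingers measure 114 mm over their backs; the gripper's body (76 mm by 85 mm) begins 54 mm behind the grasp point. The pads swing forward as they close: fully open they stand 13 mm farther back than shut.
Start: joints at [-0.852, 0.385, 0.008, 0, -1.194, -0.259], TCP at [277.367, -560.06, 231.312] pointing down, gripper open.
Joint ranges: [-3.14, 3.14], [-1.21, 2.06], [-1.07, 1.41], [-3.16, 2.05], [-2.99, -0.16], [-3.1, 3.1]. Speed limits (rad/s): [2.79, 2.79, 3.14, 3.14, 3.14, 3.14].

### API

Orientations are given as a unit quaternion [x, y, z, w].
In Python, from bench import read_state, get_image, camera_model, job_done gives the robot as it stands.
- The arm moves only by the shell command python3 -m handwheel 'ROWS'. ROWS is JSON, a list of rows, each a list of 7 numbers: the shift along the tool's x, y, z in m, then the turn, a rotation vector about the tool's x, y, z in rad, then the gripper's target within -1 to 1 (fully open at 1, half-way at 0, shut at -1). In form: [[dx, dy, dz, wx, wy, wz, jaw], ...]. A call has 1 to 10 rows; each row is the pose to reach, as a shift and turn from the pose commanded when the call began, along the tool's axes at that moment; what a row does not reach only later rows make up. A row lasts 1/8 s, in which the tool goes at most 62.5 mm and 10.7 degrees, less where a joint would pass 70% of its speed; a pose out of reach is approached as far as the arm can. A call with a gripper value outside its range is refused whole. The fingers move at their own pace and stop on an object; the grip force is fixed at half the most. Time passes only in rows, so rows that repeat a pose let the fingers close. It gives the time, the measured TCP pose, the force, the opening and the grip force at its end, in the units of the state.
- read_state(): the state, without advancing time (a new reading comes with each control period).
- get_image(name): name is "side" or "top"; returns (picture, depth): 384x512x3 uint8, blue, green, red; 384x512 float32, mm along the optical axis (not along the pixel's ray), 0 where there is no reading.
- camera_model(name): a dict with "K" (3x3 intrinsics, pixels), "dist" ([k1, k2, p1, p2, k3] as OpenCV has them; the pictures are not rectified), "rvec" (rotation vector, rad) and "tvec" (3), from world to camera coordinates, as OpenCV has them. Camera axes: x right, y down, z forward; pixel columns grow to the right and rows downward; lengths in mm; the calibration is good to about 2 mm. A picture is of the moment at which its call begins. camera_model takes no time and is no camera call.
- job_done(): hands the job in; it is judged then, once.
The state is a dict: "clock": time; "joints": joint angles; "joint_vel": joint speeds; "joint_efforts": joint torques, N m; "position": TCP position; "ee_rot": TCP orientation; "contact_force": force on the tool from outside, world axes, zero at the start; "wrist_torque": the same for the moment, N m; "gripper_width": finger opening in mm; "grasp_force": force on a finger pad.
Only numpy, scipy, OpenCV 4.12 (cv2) and the standard library are available. Lean on these libraries where they do the work, as an engineer would, in place of code of your own. Each camera call takes 0.05 s, during which the arm holds its last target. There are 200 camera calls.

## Working session

There is one attempt and no reset: what is moved stays moved. The work goes in short steps, Python scripts to look and compute and a shell command to move; the robot and the scene stay as the last step left them, time stands still between calls to the robot, and variables do not carry over. Pictures are saved under pics/ and viewed, at most 10 in all, crops included, and the job is handed in when it is done.

```bash
mkdir -p pics; python3 - <<'E'
from bench import *
import cv2,numpy as np
for n in("top","side"):
    im,d=get_image(n); cv2.imwrite(f"pics/{n}0.png",im); np.save(f"pics/{n}0.npy",d); c=camera_model(n); R=cv2.Rodrigues(np.array(c["rvec"],float))[0]
    print(n,np.round(c["K"],1).tolist(),c["dist"],(-R.T@np.array(c["tvec"]).ravel()).round(),R.round(2).tolist())
print(read_state())
E
```

```text
top [[385.4, 0.0, 264.0], [0.0, 385.4, 190.9], [0.0, 0.0, 1.0]] [-0.03680428  0.          0.          0.          0.        ] [476.  18. 947.] [[-0.03, -1.0, 0.02], [-0.99, 0.03, -0.1], [0.1, -0.02, -0.99]]
side [[467.0, 0.0, 257.6], [0.0, 467.0, 198.4], [0.0, 0.0, 1.0]] [-0.10798248  0.          0.          0.          0.        ] [235. 782. 999.] [[-0.93, -0.38, -0.01], [-0.27, 0.69, -0.67], [0.26, -0.62, -0.74]]
{'clock': 0.1, 'joints': array([-8.52425592e-01,  3.85497785e-01,  6.77134256e-03, -4.34888964e-04,
       -1.19401733e+00, -2.58612454e-01]), 'joint_vel': array([ 0.00017612, -0.00258702,  0.00331218,  0.00264642,  0.00106933,
        0.00049921]), 'joint_efforts': array([-9.29914640e-04, -3.93318379e+01,  1.88929224e+01,  4.19791326e+00,
       -2.60710432e-03,  1.32121522e-05]), 'position': array([ 277.12307446, -559.621319  ,  230.32352017]), 'ee_rot': array([-2.27781640e-01,  9.73711731e-01,  9.54690399e-04, -2.78488702e-04]), 'contact_force': array([ 0.58794804, -0.38168464, -0.23592312]), 'wrist_torque': array([-0.01643868, -0.01142055, -0.02176337]), 'grasp_force': 0.0, 'gripper_width': 85.45088690090613}
```

View pics/top0.png

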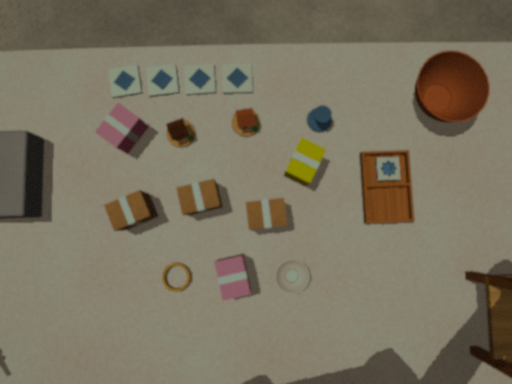

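View pics/side0.png

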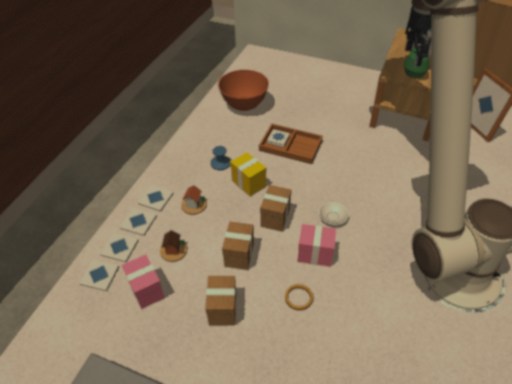

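Candidates in the top view: brown boxes at (130,210), (200,197) and (267,214) are the wanted gift boxes. The look-alikes are pink (122,128), pink (233,277) and yellow (306,161). The free tray pocket is at (387,205), with the tiles at (389,168).

```bash
cat > h.py <<'E'
from bench import *
import cv2,numpy as np
def pts(n,d):
    c=camera_model(n);K=np.array(c["K"]);R=cv2.Rodrigues(np.array(c["rvec"],float))[0];t=np.array(c["tvec"]).ravel()
    v,u=np.mgrid[0:384,0:512]
    p=cv2.undistortPoints(np.stack([u,v],-1).reshape(-1,1,2).astype(np.float64),K,np.array(c["dist"])).reshape(384,512,2)
    X=np.dstack([p*d[...,None],d]); return (X-t)@R
def rays(n,px,z):
    c=camera_model(n);R=cv2.Rodrigues(np.array(c["rvec"],float))[0];t=np.array(c["tvec"]).ravel()
    p=cv2.undistortPoints(np.array(px,float).reshape(-1,1,2),np.array(c["K"]),np.array(c["dist"])).reshape(-1,2)
    r=np.c_[p,np.ones(len(p))]@R; o=-R.T@t
    return o+r*((z-o[2])/r[:,2])[:,None]
def boxes(im,d,n="top",seeds=((130,210),(200,197),(267,214))):
    P=pts(n,d); out=[]
    for s in seeds:
        m=((P[...,2]>68)&(P[...,2]<95)).astype(np.uint8)
        w=np.zeros_like(m); cv2.circle(w,s,38,1,-1); 
        nl,lab=cv2.connectedComponents(m*w); l=lab[s[1],s[0]]; mm=lab==l
        q=P[mm]; r=cv2.minAreaRect(np.float32(q[:,:2]))
        b=cv2.minAreaRect(np.argwhere(mm)[:,::-1].astype(np.float32)); X=rays(n,cv2.boxPoints(b),80.)
        out.append((np.round(r[0],1),np.round(r[1],1),round(r[2],1),np.median(q[:,2]).round(1),X[:,:2].mean(0).round(1),mm.sum()))
    return out
E
python3 - <<'E'
from h import *
im=cv2.imread("pics/top0.png");d=np.load("pics/top0.npy")
for o in boxes(im,d):print(*o)
P=pts("top",d); print("floor z",P[300,100],P[240,340])
# tray
hsv=cv2.cvtColor(im,cv2.COLOR_BGR2HSV); m=((hsv[...,1]>120)&(hsv[...,0]<15)).astype(np.uint8); m[:, :350]=0; m[:,425:]=0; m[:140]=0;m[235:]=0
c=max(cv2.findContours(m,0,2)[0],key=cv2.contourArea); r=cv2.minAreaRect(c); print(r)
X=rays("top",cv2.boxPoints(r),24.);print(X.round(1),X.mean(0),np.linalg.norm(np.diff(X,axis=0),axis=1))
crop=np.hstack([cv2.resize(im[170:250,95:300],(615,240)),cv2.resize(im[140:240,350:425],(180,240))]); cv2.imwrite("pics/c.png",crop)
E
```

```text
[529.7 310.1] [64.8 89.9] 22.3 80.4 [529.7 309. ] 1169
[556.6 149. ] [63.7 88.3] 12.0 80.6 [556.5 148.4] 1117
[514.3  -4.2] [63.6 87. ] 5.0 80.7 [514.4  -4.2] 1085
floor z [317.53656907 401.77235808  -4.85848105] [ 446.31374709 -183.91881085    3.48057282]
((386.8827819824219, 186.50689697265625), (71.81703186035156, 49.03289031982422), 86.633544921875)
[[ 658.9 -239.7   24. ]
 [ 663.5 -362.    24. ]
 [ 487.3 -360.7   24. ]
 [ 483.8 -240.6   24. ]] [ 573.40175474 -300.72853538   24.        ] [122.4026587  176.25332938 120.08444775]
```

View pics/c.png

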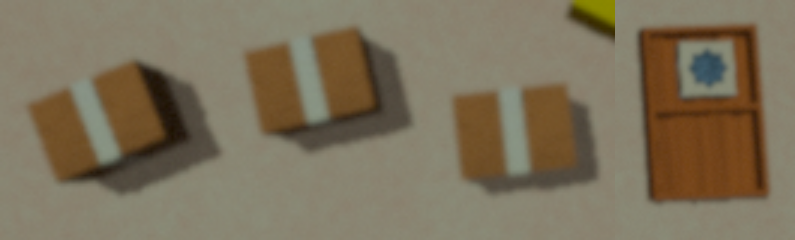

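The crop confirms three brown boxes with pale bands, each with its length roughly along world y, plus the empty pocket in the lower part of the tray. Next I'll refine the tray and compute the moves.

```bash
cat >> h.py <<'E'
from scipy.spatial.transform import Rotation as Ro
def to(x,y,z,th):  # th: world angle deg of tool y; prints tool-frame shift (m) and rotvec
    s=read_state();R=Ro.from_quat(s["ee_rot"])
    t=np.radians(th);Y=np.array([np.cos(t),np.sin(t),0]);Z=np.array([0,0,-1.]);T=Ro.from_matrix(np.c_[np.cross(Y,Z),Y,Z])
    print("shift",(R.inv().apply(np.array([x,y,z])-s["position"])/1e3).round(4),"turn",(R.inv()*T).as_rotvec().round(3))
E
python3 - <<'E'
from h import *
im=cv2.imread("pics/top0.png");d=np.load("pics/top0.npy")
hsv=cv2.cvtColor(im,cv2.COLOR_BGR2HSV); m=((hsv[...,1]>120)&(hsv[...,0]<15)).astype(np.uint8); m[:, :350]=0; m[:,425:]=0; m[:140]=0;m[235:]=0
m=cv2.morphologyEx(m,cv2.MORPH_CLOSE,np.ones((5,5)))
c=max(cv2.findContours(m,0,2)[0],key=cv2.contourArea)
for z in(24.,12.):
  X=rays("top",c.reshape(-1,2),z)[:,:2]; print(z,cv2.minAreaRect(np.float32(X)))
P=pts("top",d)[140:235,350:425]; q=P[(P[...,2]>15)&(P[...,2]<30)][:,:2]
print("rim",len(q),np.percentile(q,[2,98],axis=0).round(1),cv2.minAreaRect(np.float32(q)))
to(514.3,-4.2,150,185)
E
```

```text
24.0 ((573.1498413085938, -299.8389892578125), (174.70420837402344, 119.99088287353516), 0.7845156192779541)
12.0 ((574.4127197265625, -303.97540283203125), (176.9766387939453, 121.5516357421875), 0.784500777721405)
rim 1414 [[ 488.2 -361.2]
 [ 659.7 -242.3]] ((574.16845703125, -302.21539306640625), (174.6130828857422, 121.13090515136719), 0.8267467617988586)
shift [-0.459   0.3924  0.0811] turn [ 2.000e-03  1.000e-03 -1.198e+00]
```

```bash
python3 -m handwheel '[[-0.046,0.039,0.008,0,0,-0.12,1],[-0.092,0.078,0.016,0,0,-0.24,1],[-0.138,0.118,0.024,0,0,-0.36,1],[-0.184,0.157,0.032,0,0,-0.48,1],[-0.23,0.196,0.04,0,0,-0.6,1],[-0.275,0.235,0.048,0,0,-0.72,1],[-0.321,0.275,0.056,0,0,-0.84,1],[-0.367,0.314,0.064,0,0,-0.96,1],[-0.413,0.353,0.072,0,0,-1.08,1],[-0.459,0.392,0.08,0,0,-1.198,1]]'
python3 -m handwheel '[[0,0,0,0,0,0,1],[0,0,0,0,0,0,1]]'; python3 -c "
from h import *
to(514.3,-4.2,34,185)"
```

```text
clock: 1.35
position: [515.0, -3.1, 151.0]
ee_rot: [0.739, -0.674, -0.0, 0.0]
contact_force: [0.9, -0.4, 0.3]
gripper_width: 85.3
grasp_force: 0.0
clock: 1.6
position: [514.2, -5.1, 150.8]
ee_rot: [0.737, -0.676, -0.0, 0.001]
contact_force: [-0.4, -0.3, 0.6]
gripper_width: 85.7
grasp_force: 0.0
shift [-0.0009 -0.0004  0.1168] turn [ 0.002 -0.    -0.   ]
```

```bash
python3 -m handwheel '[[0,0,0.03,0,0,0,1],[0,0,0.06,0,0,0,1],[0,0,0.09,0,0,0,1],[0,0,0.105,0,0,0,1],[0,0,0.116,0,0,0,1],[0,0,0.116,0,0,0,1]]'
python3 -m handwheel '[[0,0,0,0,0,0,-1],[0,0,0,0,0,0,-1],[0,0,0,0,0,0,-1],[0,0,0,0,0,0,-1],[0,0,0,0,0,0,-1],[0,0,0,0,0,0,-1]]'
```

```text
clock: 2.35
position: [514.6, -5.5, 35.2]
ee_rot: [0.737, -0.676, -0.0, 0.0]
contact_force: [-0.2, 0.0, -0.2]
gripper_width: 84.9
grasp_force: 0.0
clock: 3.1
position: [515.6, -4.8, 36.4]
ee_rot: [0.737, -0.676, 0.001, -0.001]
contact_force: [-0.3, 0.9, 6.4]
gripper_width: 61.5
grasp_force: 65.9
```

```bash
python3 -m handwheel '[[0,0,-0.01,0,0,0,-1],[0,0,-0.025,0,0,0,-1],[0,0,-0.04,0,0,0,-1],[0,0,-0.04,0,0,0,-1],[0,0,-0.04,0,0,0,-1],[0,0,-0.04,0,0,0,-1]]'
python3 -c "
from h import *
print(read_state()['wrist_torque'])"
```

```text
clock: 3.85
position: [514.3, -5.2, 74.8]
ee_rot: [0.737, -0.676, -0.0, 0.001]
contact_force: [-0.3, -0.1, -1.0]
gripper_width: 61.3
grasp_force: 65.4
[ 0.02293985 -0.01543092 -0.00218027]
```

Box 3 weighs about 1 N, so it's empty. I'll set it back.

```bash
python3 -m handwheel '[[0,0,0.012,0,0,0,-1],[0,0,0.024,0,0,0,-1],[0,0,0.032,0,0,0,-1],[0,0,0.036,0,0,0,-1],[0,0,0.039,0,0,0,-1],[0,0,0.039,0,0,0,-1]]'
python3 -m handwheel '[[0,0,0,0,0,0,1],[0,0,0,0,0,0,1],[0,0,0,0,0,0,1],[0,0,0,0,0,0,1]]'
python3 -m handwheel '[[0,0,-0.02,0,0,0,1],[0,0,-0.06,0,0,0,1],[0,0,-0.11,0,0,0,1],[0,0,-0.11,0,0,0,1]]'
python3 -c "
from h import *
to(556.6,149,150,192)"
```

```text
clock: 4.6
position: [515.1, -5.0, 36.6]
ee_rot: [0.737, -0.676, 0.0, -0.0]
contact_force: [0.8, 0.3, -0.9]
gripper_width: 61.4
grasp_force: 65.5
clock: 5.1
position: [514.8, -5.1, 36.4]
ee_rot: [0.737, -0.676, 0.0, -0.0]
contact_force: [-0.1, 0.0, -0.3]
gripper_width: 85.2
grasp_force: 0.0
clock: 5.6
position: [517.5, -4.5, 150.6]
ee_rot: [0.737, -0.675, 0.003, -0.004]
contact_force: [-0.1, 0.3, -0.7]
gripper_width: 85.4
grasp_force: 0.0
shift [-0.1495 -0.0524  0.0012] turn [-0.01   0.001 -0.122]
```

```bash
python3 -m handwheel '[[-0.04,-0.015,0,0,0,-0.03,1],[-0.08,-0.03,0,0,0,-0.06,1],[-0.12,-0.044,0,0,0,-0.1,1],[-0.149,-0.055,0,0,0,-0.122,1],[-0.149,-0.055,0,0,0,-0.122,1],[-0.149,-0.055,0,0,0,-0.122,1]]'
python3 -c "
from h import *
to(556.6,149,34,192)"
```

```text
clock: 6.35
position: [555.8, 147.6, 145.3]
ee_rot: [0.777, -0.63, -0.001, 0.001]
contact_force: [-0.2, 0.5, -0.6]
gripper_width: 85.3
grasp_force: 0.0
shift [-0.0013 -0.0013  0.1113] turn [ 0.002 -0.    -0.001]
```

```bash
python3 -m handwheel '[[-0.001,-0.001,0.03,0,0,0,1],[-0.001,-0.001,0.06,0,0,0,1],[-0.001,-0.001,0.09,0,0,0,1],[-0.001,-0.001,0.103,0,0,0,1],[-0.001,-0.001,0.11,0,0,0,1],[-0.001,-0.001,0.11,0,0,0,1]]'
python3 -m handwheel '[[0,0,0,0,0,0,-1],[0,0,0,0,0,0,-1],[0,0,0,0,0,0,-1],[0,0,0,0,0,0,-1],[0,0,0,0,0,0,-1],[0,0,0,0,0,0,-1]]'
python3 -m handwheel '[[0,0,-0.01,0,0,0,-1],[0,0,-0.025,0,0,0,-1],[0,0,-0.04,0,0,0,-1],[0,0,-0.04,0,0,0,-1],[0,0,-0.04,0,0,0,-1],[0,0,-0.04,0,0,0,-1]]'
```

```text
clock: 7.1
position: [557.7, 149.2, 36.7]
ee_rot: [0.777, -0.63, 0.0, -0.0]
contact_force: [0.4, 0.2, 0.6]
gripper_width: 85.5
grasp_force: 0.0
clock: 7.85
position: [557.3, 149.4, 37.4]
ee_rot: [0.777, -0.629, 0.0, -0.0]
contact_force: [-2.5, 0.4, 5.6]
gripper_width: 61.4
grasp_force: 68.4
clock: 8.6
position: [556.8, 149.1, 75.6]
ee_rot: [0.777, -0.63, -0.0, 0.001]
contact_force: [-0.8, 0.1, -5.2]
gripper_width: 61.3
grasp_force: 67.7
```

Box 2 weighs about 5.2 N, so it's the heavy one. I'll lift it higher and carry it to the tray.

```bash
python3 -m handwheel '[[0,0,-0.015,0,0,0,-1],[0,0,-0.035,0,0,0,-1],[0,0,-0.06,0,0,0,-1],[0,0,-0.085,0,0,0,-1],[0,0,-0.1,0,0,0,-1],[0,0,-0.105,0,0,0,-1],[0,0,-0.105,0,0,0,-1]]'
python3 -c "
from h import *
to(532.6,-301.5,180,180.8)"
```

```text
clock: 9.48
position: [557.0, 149.3, 181.0]
ee_rot: [0.777, -0.63, -0.0, 0.0]
contact_force: [-0.7, -0.2, -6.2]
gripper_width: 61.4
grasp_force: 67.4
shift [0.4359 0.1173 0.001 ] turn [0.001 0.    0.195]
```

```bash
python3 -m handwheel '[[0.01,0.003,0,0,0,0.005,-1],[0.03,0.008,0,0,0,0.015,-1],[0.06,0.016,0,0,0,0.03,-1],[0.09,0.024,0,0,0,0.045,-1],[0.12,0.032,0,0,0,0.055,-1],[0.15,0.04,0,0,0,0.067,-1],[0.18,0.048,0,0,0,0.08,-1],[0.21,0.056,0,0,0,0.094,-1],[0.24,0.065,0,0,0,0.107,-1],[0.265,0.071,0,0,0,0.118,-1]]'
python3 -m handwheel '[[0.025,0.007,0,0,0,0.012,-1],[0.055,0.015,0,0,0,0.025,-1],[0.085,0.023,0,0,0,0.038,-1],[0.11,0.03,0,0,0,0.05,-1],[0.135,0.036,0,0,0,0.06,-1],[0.155,0.042,0,0,0,0.07,-1],[0.165,0.045,0,0,0,0.075,-1],[0.17,0.046,0,0,0,0.077,-1],[0.17,0.046,0,0,0,0.077,-1],[0.17,0.046,0,0,0,0.077,-1]]'
python3 - <<'E'
from h import *
to(532.6,-301.5,180,180.8)
E
```

```text
clock: 10.72
position: [541.6, -127.1, 180.9]
ee_rot: [0.738, -0.675, -0.0, 0.001]
contact_force: [0.9, 0.3, -6.2]
gripper_width: 61.3
grasp_force: 67.5
clock: 11.98
position: [512.7, -297.5, 181.4]
ee_rot: [0.712, -0.702, -0.0, -0.0]
contact_force: [-0.6, 0.4, -4.7]
gripper_width: 61.5
grasp_force: 67.5
shift [ 0.0043 -0.0198  0.0014] turn [-0.     0.     0.001]
```

```bash
python3 -m handwheel '[[0.002,-0.01,0,0,0,0,-1],[0.004,-0.02,0.01,0,0,0,-1],[0.004,-0.02,0.03,0,0,0,-1],[0.004,-0.02,0.055,0,0,0,-1],[0.004,-0.02,0.08,0,0,0,-1],[0.004,-0.02,0.1,0,0,0,-1],[0.004,-0.02,0.106,0,0,0,-1],[0.004,-0.02,0.106,0,0,0,-1],[0.004,-0.02,0.106,0,0,0,-1]]'
python3 - <<'E'
from h import *
to(532.6,-301.5,43,180.8)
im,d=get_image("side"); t,_=get_image("top")
cv2.imwrite("pics/s1.png",np.hstack([cv2.resize(im[70:200,210:350],(420,390)),cv2.resize(t[140:240,340:440],(390,390))]))
E
```

```text
clock: 13.1
position: [533.5, -302.1, 76.3]
ee_rot: [0.712, -0.702, 0.001, -0.0]
contact_force: [0.1, 0.2, -6.0]
gripper_width: 61.1
grasp_force: 67.3
shift [-0.0007  0.001   0.0333] turn [-0.002 -0.001  0.   ]
```

View pics/s1.png

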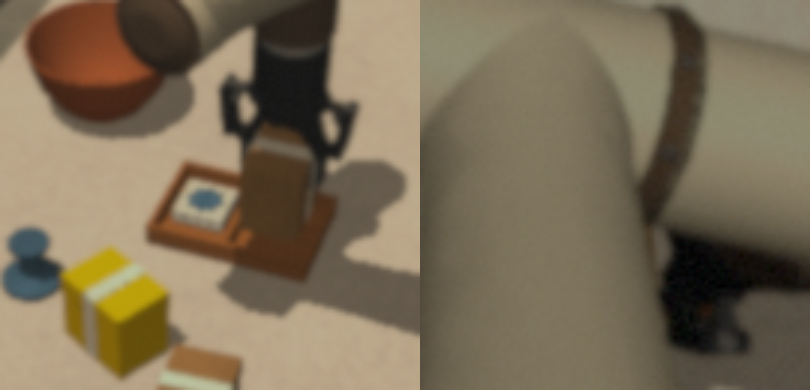

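The side view shows the box upright in the jaws above the free pocket, with the tiles beside it clear. I'll lower it slowly.

```bash
python3 -m handwheel '[[0,0,0.006,0,0,0,-1],[0,0,0.012,0,0,0,-1],[0,0,0.018,0,0,0,-1],[0,0,0.023,0,0,0,-1],[0,0,0.027,0,0,0,-1],[0,0,0.029,0,0,0,-1],[0,0,0.031,0,0,0,-1],[0,0,0.031,0,0,0,-1]]'
python3 -m handwheel '[[0,0,0.001,0,0,0,-1],[0,0,0.001,0,0,0,-1]]'
```

```text
clock: 14.2
position: [532.5, -301.8, 44.3]
ee_rot: [0.712, -0.702, -0.0, 0.0]
contact_force: [-0.1, -1.1, -5.4]
gripper_width: 61.4
grasp_force: 67.3
clock: 14.45
position: [532.8, -301.9, 43.5]
ee_rot: [0.712, -0.702, 0.0, -0.0]
contact_force: [0.6, -0.8, -5.2]
gripper_width: 61.4
grasp_force: 67.5
```

```bash
python3 -m handwheel '[[0,0,0.001,0,0,0,-1],[0,0,0.001,0,0,0,-1]]'
python3 -m handwheel '[[0,0,0.001,0,0,0,-1],[0,0,0.001,0,0,0,-1]]'
```

```text
clock: 14.7
position: [532.8, -301.9, 43.4]
ee_rot: [0.712, -0.702, 0.0, 0.0]
contact_force: [-1.4, 2.2, 3.7]
gripper_width: 61.6
grasp_force: 68.3
clock: 14.95
position: [532.8, -301.9, 43.4]
ee_rot: [0.712, -0.702, 0.0, 0.0]
contact_force: [-2.8, 2.6, 8.5]
gripper_width: 61.3
grasp_force: 69.2
```

Contact is at the floor height I predicted (43.4 ≈ 37.4 + 6), so I'll release and retreat.

```bash
python3 -m handwheel '[[0,0,0,0,0,0,-0.5],[0,0,0,0,0,0,0.7],[0,0,0,0,0,0,1],[0,0,0,0,0,0,1],[0,0,0,0,0,0,1],[0,0,0,0,0,0,1]]'
python3 -m handwheel '[[0,0,-0.015,0,0,0,1],[0,0,-0.05,0,0,0,1],[0,0,-0.1,0,0,0,1],[0,0,-0.15,0,0,0,1],[0,0,-0.15,0,0,0,1]]'
python3 -c "
from h import *
to(277,-560,230,116.4)"
```

```text
clock: 15.7
position: [532.6, -301.9, 41.2]
ee_rot: [0.712, -0.702, -0.0, 0.0]
contact_force: [-0.6, -0.4, -0.4]
gripper_width: 85.2
grasp_force: 0.0
clock: 16.32
position: [535.2, -303.0, 198.0]
ee_rot: [0.712, -0.702, 0.006, -0.002]
contact_force: [-1.1, 0.9, -0.6]
gripper_width: 85.6
grasp_force: 0.0
shift [ 0.2533  0.2616 -0.0338] turn [-0.013  0.002  1.125]
```

```bash
python3 -m handwheel '[[0.03,0.03,-0.01,0,0,0.12,1],[0.06,0.06,-0.02,0,0,0.24,1],[0.09,0.09,-0.03,0,0,0.36,1],[0.12,0.12,-0.03,0,0,0.48,1],[0.15,0.15,-0.03,0,0,0.6,1],[0.18,0.18,-0.03,0,0,0.75,1],[0.21,0.21,-0.03,0,0,0.9,1],[0.253,0.26,-0.03,0,0,1.1,1],[0.253,0.26,-0.03,0,0,1.1,1]]'
python3 - <<'E'
from h import *
im,d=get_image("top"); cv2.imwrite("pics/t2.png",im)
s=((130,210),(267,214),(388,203))
for o in boxes(im,d,seeds=s):print(*o)
E
```

```text
clock: 17.45
position: [272.9, -560.2, 220.9]
ee_rot: [-0.237, 0.972, 0.0, -0.0]
contact_force: [0.2, 1.0, 0.3]
gripper_width: 85.3
grasp_force: 0.0
[529.9 310.4] [65.2 89.4] 21.8 80.5 [529.6 309.1] 1164
[516.5  -4.1] [63.7 87.1] 5.1 80.8 [516.6  -4. ] 1090
[ 534.7 -301. ] [63.9 90. ] 0.5 86.8 [ 535.1 -300.6] 1159
```

View pics/t2.png

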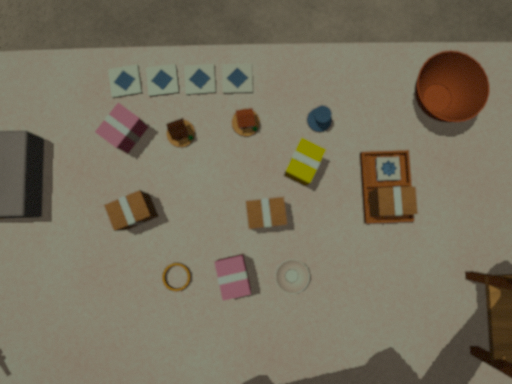

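The heavy box stands flat in the pocket at pixel (397,202), centre (535,-301), top at 86.8 mm (80 + 6 expected). The box at (267,214) is within about 2 mm of its start, and everything else is untouched.

```bash
python3 -c "
from bench import *
print(job_done())"
```

```text
the job is handed in; nothing more can be done
None
```

I handed the job in with the heavy box (box 2, about 5–6 N on lifting) upright and flat in the free tray pocket, box 3 felt empty and set back within about 2 mm of its start, box 1 never lifted because the heavy one was already found, and no other goods visibly disturbed; no verdict came back.

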